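# Shift the mixer gearbox to the green gear

## Task

Put the dough mixer's gearbox into the gear marked by the green dot: pull the sprung selector knob up out of its detent, turn it round to the green dot, feel for that detent (it may lie a little to either side of its dot) and let the knob drop fully home in it, then let go. Do not force the knob against its detents or its upper stop, and leave the jar, the bowl and the dough hook where they are.

Things in the scene. Friction and masses are not known exactly. Their poses are not given: they have to be found in the camera images.
- gearbox: Grey painted gearbox with a bare aluminium top, 190 x 190 mm and 90 mm high (its 206 mm square foot flange is 8 mm thick), fixed to the bench. Origin: centre of its underside; z up. The selector knob turns about the vertical line through this origin. A 45 mm long output shaft with a 72 mm flange stands out of its -y side, 46 mm up.
- knob: Black selector knob: a round skirt (98 mm across, its top 19 mm above the gearbox's top when home) with an upright bar grip 52 mm long, 16 mm thick, 36 mm high (19 to 55 mm above the gearbox's top when home). Origin: on the turning axis, level with the gearbox's top when home, rising with the knob. x: along the bar to the red pointer; y: across the bar (pinch along y); z up.
- knob_grip (a point): Where to pinch the bar grip: on the turning axis, 43 mm above the gearbox's top when home (24 mm above the skirt, 12 mm below the top of the bar). Rises and turns with the knob.
- pointer_tip (a point): Outer tip of the red pointer on the knob's skirt, 62 mm from the turning axis, 19 mm above the gearbox's top when home. Turns and rises with the knob.
- pull (a joint): How far the knob is up, m. 0: home. 0.010: pin rests on the hidden ring between slots; lightly turned, it slides round and falls into the next slot it meets. Above 0.011: turns freely (0.03 N m). 0.018: hard upper stop. A spring draws it down: in all about 4.5 N at 0, 7 N at 0.010, 8 N at 0.014.
- turn (a joint): Angle of the knob on the gearbox, rad, counter-clockwise from above; 0: pointer along the gearbox's +x; stops at -1.6, 1.6. Starts near 0, home in a wide neutral slot (0.36 of play each way). One gear slot each side, at -1.15 and 1.15, but all slots are shifted together by one unknown amount up to 0.26 either way (unseen ring, refitted askew). A gear slot takes the pin within about 0.035 of its middle.
- mark_green: Green dot, a disc 28 mm across and 2 mm thick on the gearbox's top, 74 mm from the turning axis: the gear wanted. It is at one of the two nominal slot angles -1.15 and 1.15 (as joint turn). Origin: centre of its underside.
- mark_blue: Blue dot of the same size at the other gear's place. (A small black dot at 0 marks neutral.)
- jar: Bystander: amber glass jar with a steel lid, 60 mm across, 85 mm high, standing loose on the bench beside the gearbox. Origin: centre of its underside.
- bowl: Bystander: small metal bowl, 110 mm across, 50 mm high, loose on the bench beyond the gearbox. Origin: centre of its underside.
- dough_hook: Bystander: cast dough hook, about 180 mm long, 80 mm wide and 24 mm high, lying loose on the bench beside the gearbox. Origin: at bench level near its middle.

How it is judged (in metres and radians):
On the way, in this order (a step that is already met when the one before it is completed fails the run):
1. the knob is pulled up clear of its detent (more than 11 mm) (value of joint pull above 0.011 m), for 0.1 s.
2. the knob's pointer is brought round to the green dot (tip within 27 mm of the dot's centre, seen from above) (horizontal distance between pointer_tip and mark_green below 0.027 m), for 0.1 s.
At the end, for the whole second after the job is handed in: The knob is home (pulled up less than 2 mm) in the slot of the green dot, its pointer tip within 27 mm of the dot's centre seen from above, at rest and let go; jar, bowl and dough hook within 20 mm of where they stood (horizontal distance between pointer_tip and mark_green below 0.027 m and value of joint pull below 0.002 m and angular speed of knob below 0.1 rad/s and contact force between the fingers and knob below 0.1 N and distance of each of jar, bowl, dough_hook from where it was at the start of the episode below 0.02 m); the robot touches nothing.
It fails at once if the knob is forced: its pin or collar bears on the detent ring or the upper stop with more than 25 N (contact force between gearbox and knob above 25 N).
It fails at once if a bystander (jar, bowl or dough hook) is shifted by more than 20 mm (distance of any of jar, bowl, dough_hook from where it was at the start of the episode above 0.02 m).
It also fails if it takes over 48 s, if anything falls off the work surface, if the arm or the gripper's body presses on something with over 40 N, if the wrist force passes 120 N, or if a joint passes its speed limit or range.

## Robot

A 6-joint arm with a two-finger parallel gripper is mounted at the origin on the work surface. World frame = base frame: x ahead of the robot, y to its left, z up, the work surface at z = 0. Lengths are in mm, angles in rad, forces in N, time in s.
With the tool pointing down it reaches from about 350 to 875 mm from the base axis. Payload 4.2 kg.
Tool frame: the origin (TCP) lies at the very end of the fingers, on their centre line; the grasp point (between the pads) lies 19 mm behind it; z points along the fingers, y is the direction in which the jaws open and shut (so a half turn about z gives the same grasp; the last joint's range is limited). The gripper opens to 85 mm and grips with 20 to 120 N. Pads are 22 mm wide; open, the fingers measure 114 mm over their backs; the gripper's body (76 mm by 85 mm) begins 54 mm behind the grasp point. The pads swing forward as they close: fully open they stand 13 mm farther back than shut.
Start: joints at [1.427, 0.385, 0.008, 0, -1.194, -0.259], TCP at [244.964, 574.971, 231.312] pointing down, gripper open.
Joint ranges: [-3.14, 3.14], [-1.21, 2.06], [-1.07, 1.41], [-3.16, 2.05], [-2.99, -0.16], [-3.1, 3.1]. Speed limits (rad/s): [2.79, 2.79, 3.14, 3.14, 3.14, 3.14].

## Interface

Orientations are given as a unit quaternion [x, y, z, w].
In Python, from bench import read_state, get_image, camera_params, job_done gives the robot as it stands.
- The arm moves only by the tool send_rows, never from a script. Its arguments are lists of equal length, an entry for each row: "translation": the shift along the tool's x, y, z in m, a list of three; "yaw": the turn about the tool's z in degrees; "fingers": the closure in counts, from 0 (fully open) to 255 (shut). A call has 1 to 12 rows; each row is the pose to reach, as a shift and turn from the pose measured when the call began, along the tool's axes at that moment; what a row does not reach only later rows make up. A row lasts 1/10 s, in which the tool goes at most 50 mm and 8.59 degrees, less where a joint would pass 70% of its speed; a pose out of reach is approached as far as the arm can. A call with a gripper value outside its range is refused whole. The fingers move at their own pace and stop on an object; the grip force is fixed at half the most. Time passes only in rows, so rows that repeat a pose let the fingers close. It gives the time, the measured TCP pose, the force and the opening at its end, in the units of the state.
- read_state(): the state, without advancing time (a new reading comes with each control period).
- get_image(name): name is "side" or "top" or "wrist"; returns the picture (400x640x3 uint8, blue, green, red); there is no depth.
- camera_params(name): a dict with "mtx" (3x3 intrinsics, pixels), "rvec" (rotation vector, rad) and "tvec" (3), from world to camera coordinates, as OpenCV has them; the wrist camera has in their place "tool_from_camera" (4x4, takes a point from camera to tool coordinates, whose origin is the TCP and whose axes are the flange's). Camera axes: x right, y down, z forward; pixel columns grow to the right and rows downward; lengths in mm; the calibration is good to about 2 mm. A picture is of the moment at which its call begins: read the wrist's pose just before it. camera_params takes no time and is no camera call.
- job_done(): hands the job in, once; it reports no verdict.
The state is a dict: "clock": time; "joints": joint angles; "joint_vel": joint speeds; "joint_efforts": joint torques, N m; "position": TCP position; "ee_rot": TCP orientation; "contact_force": force on the tool from outside, world axes, zero at the start; "wrist_torque": the same for the moment, N m; "gripper_width": finger opening in mm.
Only numpy, scipy, OpenCV 4.12 (cv2) and the standard library are available. Lean on these libraries where they do the work, as an engineer would, in place of code of your own. Each camera call takes 0.05 s, during which the arm holds its last target.

## Working session

There is one attempt and no reset: what is moved stays moved. The work goes in short steps, Python scripts to look and compute and a tool call to move; the robot and the scene stay as the last step left them, time stands still between calls to the robot, and variables do not carry over. Pictures are saved under pics/ and viewed, and the job is handed in when it is done.

Besides the shell and the picture viewer there is one more tool, called after ">>>" as name([rows], argument=value, ...), one row to a line, values as JSON. send_rows: Moves the arm, as the interface text tells. Its arguments: {"type":"object","properties":{"translation":{"type":"array","items":{"type":"array","items":{"type":"number"}}},"yaw":{"type":"array","items":{"type":"number"}},"fingers":{"type":"array","items":{"type":"number"}}},"required":["translation","yaw","fingers"]}

```bash
mkdir -p pics; ls; python3 - <<'E'
from bench import *
import cv2
s=read_state();print(s)
for n in("top","side"):
    cv2.imwrite(f"pics/{n}0.png",get_image(n)); print(n,camera_params(n))
print(camera_params("wrist"))
E
```

```text
pics
{'clock': 0.0, 'joints': array([ 1.42659007e+00,  3.85530573e-01,  6.63203892e-03, -4.91283367e-04,
       -1.19398582e+00, -2.58558292e-01]), 'joint_vel': array([-9.45916899e-05, -3.66240830e-04, -7.31196423e-04,  1.29546973e-03,
        3.30427354e-04,  3.41441629e-04]), 'joint_efforts': array([ 7.31533819e-04, -3.92292488e+01,  1.88399380e+01,  4.18634981e+00,
       -4.66360667e-03,  2.24987964e-06]), 'position': array([244.75734693, 574.45262755, 230.24083593]), 'ee_rot': array([ 9.79772335e-01, -2.00112540e-01, -1.68280633e-04,  1.05535380e-03]), 'contact_force': array([ 0.64159455, -0.01161582, -0.24573682]), 'wrist_torque': array([-0.00826334, -0.00344473, -0.03355853]), 'gripper_width': 85.38677202401868}
top {'mtx': array([[457.20236707,   0.        , 315.72282864],
       [  0.        , 457.20236707, 201.40915024],
       [  0.        ,   0.        ,   1.        ]]), 'rvec': array([ 2.18059546, -2.19092523,  0.01717779]), 'tvec': array([  50.89551037,  639.63353499, 1116.17391691])}
side {'mtx': array([[396.86627293,   0.        , 320.43834493],
       [  0.        , 396.86627293, 199.55876246],
       [  0.        ,   0.        ,   1.        ]]), 'rvec': array([ 2.1614017 , -0.44238301,  0.24293854]), 'tvec': array([-578.27133279,  251.51215505,  699.46903321])}
{'mtx': array([[348.39797336,   0.        , 315.5013942 ],
       [  0.        , 348.39797336, 200.34614051],
       [  0.        ,   0.        ,   1.        ]]), 'tool_from_camera': array([[-1.45488799e-04, -9.64242480e-01, -2.65021543e-01,
         6.66450857e+01],
       [ 9.99999933e-01, -5.14518707e-05, -3.61769497e-04,
         4.77926295e-01],
       [ 3.35197662e-04, -2.65021578e-01,  9.64242423e-01,
        -1.42325661e+02],
       [ 0.00000000e+00,  0.00000000e+00,  0.00000000e+00,
         1.00000000e+00]])}
```

View pics/top0.png

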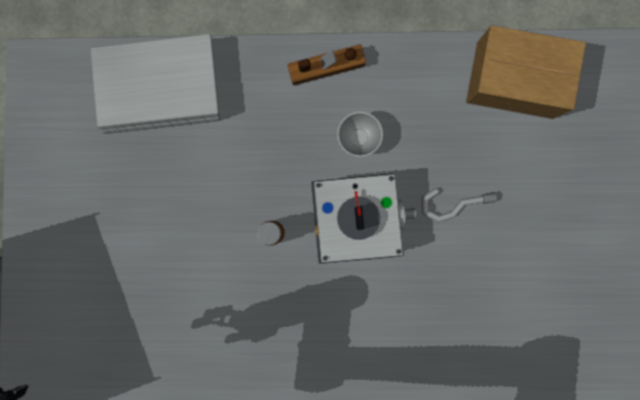

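View pics/side0.png

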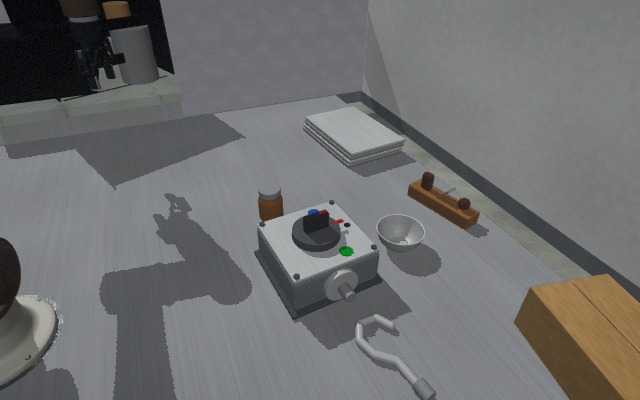

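The top view shows the gearbox at about (359,218), green at about (386,202) on the right (−y) side, and blue at about (328,208). I'll enlarge it for accurate points.

```bash
python3 - <<'E'
import cv2
im=cv2.imread("pics/top0.png")
cv2.imwrite("pics/topc.png",cv2.resize(im[165:275,300:440],None,fx=5.5,fy=5.4,interpolation=cv2.INTER_CUBIC))
im=cv2.imread("pics/side0.png")
cv2.imwrite("pics/sidec.png",cv2.resize(im[180:320,240:400],None,fx=5,fy=4.28,interpolation=cv2.INTER_CUBIC)[:599])
E
```

```text
(no output)
```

View pics/topc.png

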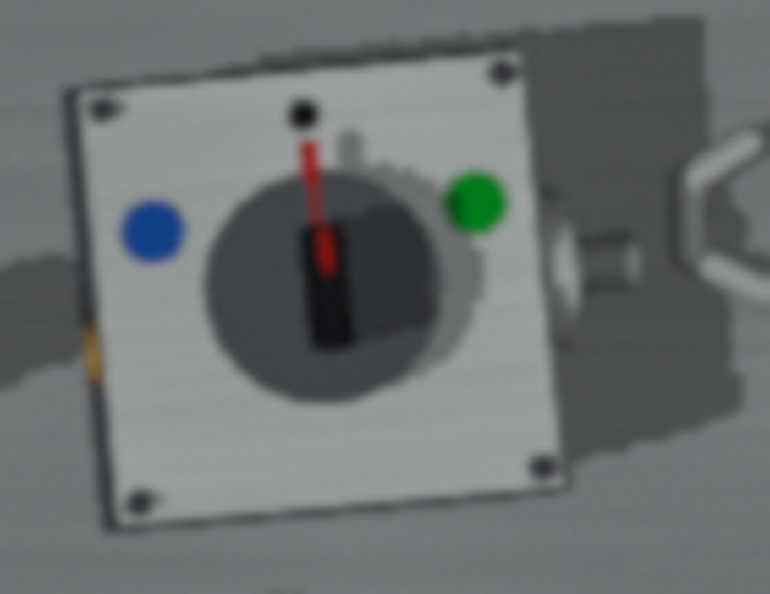

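```bash
cat > h.py <<'E'
import numpy as np,cv2
from bench import camera_params
def ray(n,px,z):
    c=camera_params(n);R=cv2.Rodrigues(c['rvec'])[0];t=c['tvec']
    d=R.T@np.linalg.inv(c['mtx'])@np.array([px[0],px[1],1.]);o=-R.T@t
    return o+d*(z-o[2])/d[2]
def raywrist(T,px,z):
    c=camera_params('wrist');M=T@c['tool_from_camera']
    d=M[:3,:3]@np.linalg.inv(c['mtx'])@np.array([px[0],px[1],1.]);o=M[:3,3]
    return o+d*(z-o[2])/d[2]
E
python3 - <<'E'
from h import *
f=lambda x,y,z:ray('top',(300+(x+.5)/5.5-.5,165+(y+.5)/5.4-.5),z)
P={}
for k,x,y,z in [('s1',102,109,91),('s2',502,72,91),('s3',543,467,91),('s4',140,503,91),('blue',153,232,92),('green',476,203,92),('black',304,115,92),('tip',308,143,109),('bar',326,287,145),('skirt',322,287,109)]:
    P[k]=f(x,y,z);print(k,P[k].round(1))
c=np.mean([P['s%d'%i] for i in (1,2,3,4)],0);print('c',c)
# axis from dots: x dir
for k in('blue','green','black','tip'):
    d=P[k][:2]-c[:2];print(k,np.hypot(*d),np.arctan2(d[1],d[0]))
e=P['s1']-P['s4'];print(np.arctan2(e[1],e[0]));e=P['s2']-P['s3'];print(np.arctan2(e[1],e[0]));e=P['s1']-P['s2'];print(np.arctan2(-e[0],e[1]))
E
```

```text
s1 [674.9  40.   91. ]
s2 [ 689.7 -127.4   91. ]
s3 [ 522.  -142.5   91. ]
s4 [507.2  24.9  91. ]
blue [622.2  18.9  92. ]
green [ 633.8 -115.8   92. ]
black [671.8 -44.5  92. ]
tip [658.7 -45.1 109. ]
bar [598.1 -49.6 145. ]
skirt [598.3 -50.4 109. ]
c [598.45298076 -51.23240394  91.        ]
blue 74.03116150309484 1.2443367066096829
green 73.66320334629911 -1.0695577054503853
black 73.61889142574813 0.09101132898022433
tip 60.540181236900104 0.1013999406371011
0.08983020740664055
0.08963397827718178
0.08781710350952662
```

>>> send_rows([
  [0.035, 0.027, 0],
  [0.075, 0.057, 0],
  [0.115, 0.088, 0],
  [0.155, 0.119, 0],
  [0.195, 0.149, 0],
  [0.235, 0.18, 0],
  [0.275, 0.21, 0],
  [0.315, 0.241, 0],
  [0.355, 0.272, 0],
  [0.395, 0.302, 0],
  [0.435, 0.333, 0],
  [0.475, 0.364, 0],
], yaw=[-2, -4, -6, -8, -10, -13, -16, -18, -21, -24, -27, -28.8], fingers=[0, 0, 0, 0, 0, 0, 0, 0, 0, 0, 0, 0])

```text
clock: 1.3
position: [537.4, 55.1, 230.9]
ee_rot: [0.999, 0.051, -0.001, 0.001]
contact_force: [1.7, 0.5, 0.9]
gripper_width: 85.5
```

>>> send_rows([
  [0.015, 0.035, 0],
  [0.03, 0.07, 0],
  [0.045, 0.1, 0],
  [0.05, 0.112, 0],
  [0.05, 0.112, 0],
  [0.05, 0.112, 0],
], yaw=[0, 0, 0, 0, 0, 0], fingers=[0, 0, 0, 0, 0, 0])

```text
clock: 1.9
position: [597.9, -50.8, 230.5]
ee_rot: [0.999, 0.051, -0.001, 0.001]
contact_force: [-0.1, 0.5, 0.4]
gripper_width: 85.5
```

```bash
python3 - <<'E'
from bench import *
import cv2,numpy as np
s=read_state();np.savez('w1.npz',p=s['position'],q=s['ee_rot']);print(s)
im=get_image("wrist");cv2.imwrite("pics/w1.png",im)
cv2.imwrite("pics/side1.png",get_image("side"))
E
```

```text
{'clock': 1.9, 'joints': array([ 1.85310283e-01,  3.43972580e-01, -5.63170716e-02,  1.21830382e-03,
       -1.17301751e+00,  1.48632249e+00]), 'joint_vel': array([ 0.02077888, -0.01227182, -0.00515348,  0.00245194,  0.00054289,
        0.00081329]), 'joint_efforts': array([-6.34199772e-01, -3.64926445e+01,  1.87815750e+01,  4.18514416e+00,
        2.95189369e-03,  3.51473085e-03]), 'position': array([597.8896448 , -50.84265171, 230.52076858]), 'ee_rot': array([ 9.98716371e-01,  5.06331879e-02, -1.16852590e-03,  7.25028407e-04]), 'contact_force': array([-0.12135554,  0.53115029,  0.37916242]), 'wrist_torque': array([ 0.00149099, -0.02105759, -0.00172719]), 'gripper_width': 85.54120820815143}
```

View pics/w1.png

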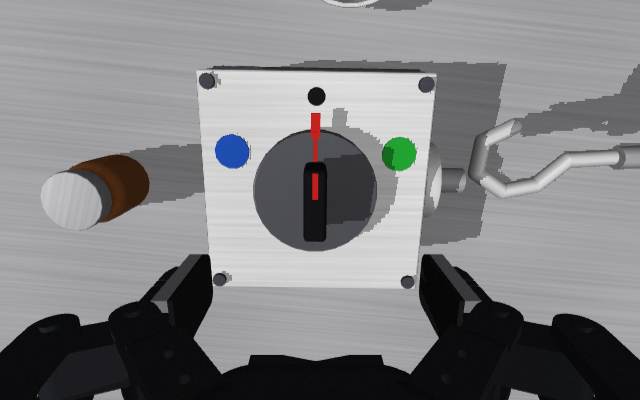

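The wrist picture shows the bar centred at column ~315, skirt spanning 254–377, and screws at (207,81), (426,84), (407,282), (220,280). All of this is consistent with good centring; I'll compute it.

```bash
python3 - <<'E'
from h import *
from scipy.spatial.transform import Rotation as Ro
d=np.load('w1.npz');T=np.eye(4);T[:3,:3]=Ro.from_quat(d['q']).as_matrix();T[:3,3]=d['p']
S=[raywrist(T,p,91) for p in [(207,81),(426,84),(407,282),(220,280)]]
c=np.mean(S,0);print(np.round(S,1),c)
tip=raywrist(T,(315.5,114),109);sk=raywrist(T,(315.5,190.5),109);g=raywrist(T,(399,154),92);bl=raywrist(T,(232,152),92)
print(tip,sk,g,bl,raywrist(T,(315.5,203),145))
for p in(tip,g,bl): e=p-c;print(np.hypot(*e[:2]),np.arctan2(e[1],e[0]))
for a,b in((0,3),(1,2)): e=S[a]-S[b];print(np.arctan2(e[1],e[0]))
print('in tool',T[:3,:3].T@(c-d['p']))
E
```

```text
[[ 672.7   40.    91. ]
 [ 687.5 -127.4   91. ]
 [ 519.3 -141.7   91. ]
 [ 504.4   25.3   91. ]] [595.97372119 -50.96667292  91.        ]
[657.15999674 -45.13047733 109.        ] [599.56697726 -50.97683453 109.        ] [ 632.32713729 -115.36974581   92.        ] [620.3664642   18.65858946  92.        ] [599.71145341 -50.91297393 145.        ]
61.463985338057455 0.09509636055868251
73.95489611232559 -1.0569138233439612
73.77454217443567 1.2338157200640327
0.08686920291974352
0.08489424029151933
in tool [ -1.58274497  -0.25593119 139.52476635]
```

>>> send_rows([
  [0, 0, 0.02],
  [0, 0, 0.045],
  [0, 0, 0.07],
  [0, 0, 0.09],
  [0, 0, 0.105],
  [0, 0, 0.115],
  [0, 0, 0.115],
  [0, 0, 0.115],
], yaw=[0, 0, 0, 0, 0, 0, 0, 0], fingers=[0, 0, 0, 0, 0, 0, 0, 0])

```text
clock: 2.8
position: [598.1, -49.8, 116.8]
ee_rot: [0.999, 0.052, -0.0, 0.001]
contact_force: [0.6, 0.0, -0.5]
gripper_width: 85.5
```

```bash
python3 - <<'E'
from bench import *
import cv2,numpy as np
print(read_state()['contact_force'])
cv2.imwrite("pics/w2.png",get_image("wrist"))
im=get_image("side");cv2.imwrite("pics/s2.png",cv2.resize(im[80:320,220:420],None,fx=3,fy=2.4,interpolation=cv2.INTER_CUBIC))
E
```

```text
[ 0.63651871  0.00177065 -0.50182071]
```

View pics/w2.png

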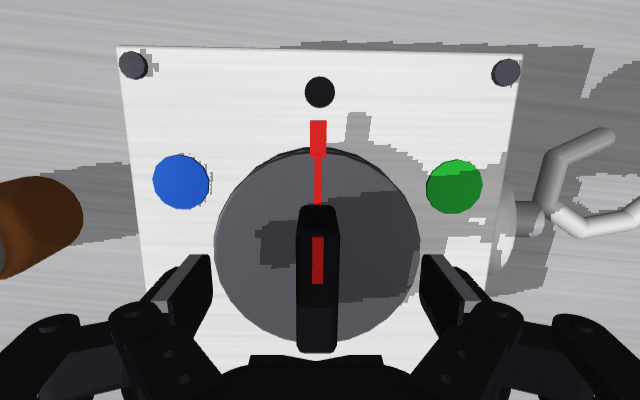

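View pics/s2.png

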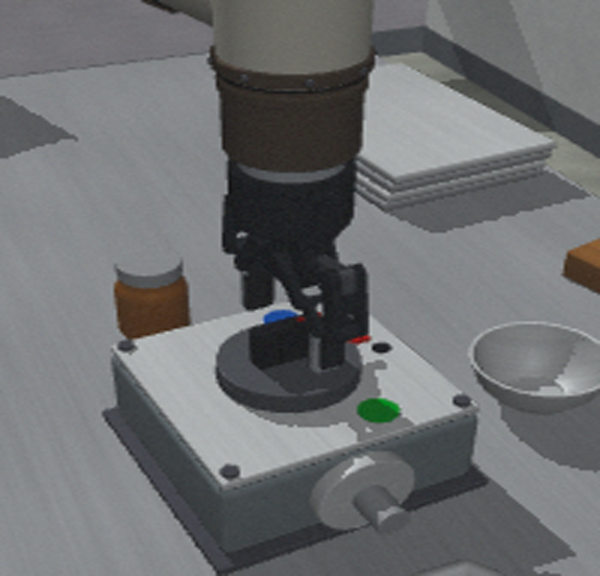

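The bar is at column 317.5 and the fingers are centred at about 316, so I need roughly +1 mm along tool y. After that I close.

>>> send_rows([
  [0, 0.001, 0.001],
  [0, 0.001, 0.001],
  [0, 0.001, 0.001],
  [0, 0.001, 0.001],
  [0, 0.001, 0.001],
  [0, 0.001, 0.001],
  [0, 0.001, 0.001],
  [0, 0.001, 0.001],
  [0, 0.001, 0.001],
  [0, 0.001, 0.001],
  [0, 0.001, 0.001],
  [0, 0.001, 0.001],
], yaw=[0, 0, 0, 0, 0, 0, 0, 0, 0, 0, 0, 0], fingers=[40, 80, 120, 150, 180, 200, 220, 255, 255, 255, 255, 255])

```text
clock: 4.1
position: [598.6, -50.6, 116.5]
ee_rot: [0.999, 0.052, 0.001, 0.0]
contact_force: [-3.1, 5.0, 3.4]
gripper_width: 14.9
```

```bash
python3 - <<'E'
from bench import *
import cv2,numpy as np
s=read_state();print({k:s[k] for k in('position','ee_rot','contact_force','wrist_torque','gripper_width')})
cv2.imwrite("pics/w3.png",get_image("wrist"))
E
```

```text
{'position': array([598.55239869, -50.61881209, 116.47073934]), 'ee_rot': array([9.98663986e-01, 5.16696320e-02, 5.22644720e-04, 4.67564623e-04]), 'contact_force': array([-3.07288376,  4.97672589,  3.42723226]), 'wrist_torque': array([1.47679244, 0.57699636, 0.0150276 ]), 'gripper_width': 14.91625002348574}
```

View pics/w3.png

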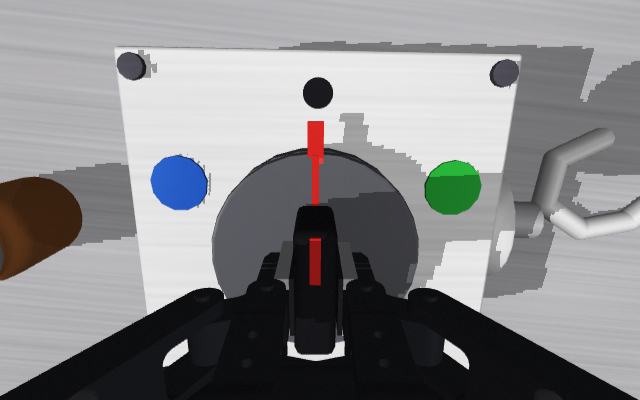

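Gripped; opening 14.9 mm, small side force. Now pulling up in steps.

>>> send_rows([
  [0, 0, -0.002],
  [0, 0, -0.004],
  [0, 0, -0.006],
  [0, 0, -0.008],
  [0, 0, -0.008],
], yaw=[0, 0, 0, 0, 0], fingers=[255, 255, 255, 255, 255])

```text
clock: 4.65
position: [598.4, -50.6, 124.2]
ee_rot: [0.999, 0.052, 0.0, 0.0]
contact_force: [2.0, 2.1, -6.9]
gripper_width: 15.4
```

>>> send_rows([
  [0, 0, -0.002],
  [0, 0, -0.004],
  [0, 0, -0.006],
  [0, 0, -0.006],
  [0, 0, -0.006],
], yaw=[0, 0, 0, 0, 0], fingers=[255, 255, 255, 255, 255])

```text
clock: 5.15
position: [598.4, -50.6, 130.1]
ee_rot: [0.999, 0.052, 0.0, 0.0]
contact_force: [2.0, 2.4, -7.3]
gripper_width: 15.0
```

```bash
python3 - <<'E'
from bench import *
import cv2,numpy as np
s=read_state();print({k:s[k] for k in('position','ee_rot','contact_force','wrist_torque','gripper_width')})
im=get_image("side");cv2.imwrite("pics/s4.png",cv2.resize(im[180:300,240:390],None,fx=5,fy=5,interpolation=cv2.INTER_CUBIC))
E
```

```text
{'position': array([598.38083944, -50.56451159, 130.09595392]), 'ee_rot': array([9.98670767e-01, 5.15413002e-02, 2.98626053e-04, 3.23310383e-04]), 'contact_force': array([ 2.00644613,  2.43373434, -7.28295267]), 'wrist_torque': array([ 0.71990314, -0.71085535,  0.00903192]), 'gripper_width': 15.037397818054757}
```

View pics/s4.png

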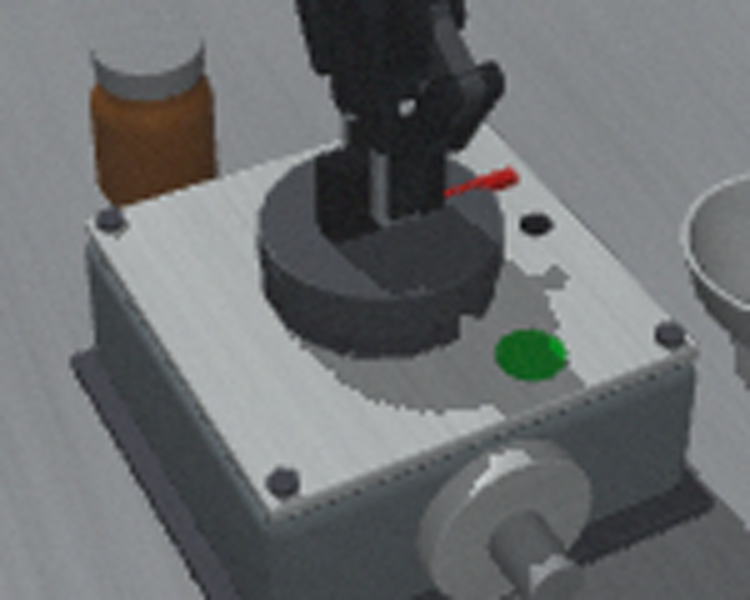

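The knob is visibly raised, about 13.6 mm. Turning clockwise means positive tool yaw.

>>> send_rows([
  [0, 0, 0],
  [0, 0, 0],
  [0, 0, 0],
  [0, 0, 0],
  [0, 0, 0],
  [0, 0, 0],
  [0, 0, 0],
], yaw=[3, 7, 11, 15, 19, 23, 24], fingers=[255, 255, 255, 255, 255, 255, 255])

```text
clock: 5.9
position: [598.2, -51.1, 130.0]
ee_rot: [0.988, -0.158, 0.0, 0.001]
contact_force: [3.6, -0.0, -8.3]
gripper_width: 15.2
```

>>> send_rows([
  [0, 0, 0],
  [0, 0, 0],
  [0, 0, 0],
  [0, 0, 0],
  [0, 0, 0],
  [0, 0, 0],
  [0, 0, 0],
  [0, 0, 0],
], yaw=[3, 7, 11, 15, 19, 22, 24, 24], fingers=[255, 255, 255, 255, 255, 255, 255, 255])

```text
clock: 6.7
position: [597.9, -51.6, 129.9]
ee_rot: [0.933, -0.359, 0.0, 0.001]
contact_force: [2.3, -0.3, -8.1]
gripper_width: 15.0
```

```bash
python3 - <<'E'
from bench import *
import cv2,numpy as np
s=read_state();print({k:s[k] for k in('position','ee_rot','contact_force','wrist_torque','gripper_width')})
cv2.imwrite("pics/w5.png",get_image("wrist"))
E
```

```text
{'position': array([597.9239005 , -51.56135566, 129.87348344]), 'ee_rot': array([ 9.33288572e-01, -3.59125703e-01,  8.76387044e-06,  1.08191082e-03]), 'contact_force': array([ 2.29330058, -0.29229632, -8.05053863]), 'wrist_torque': array([-0.09714992, -0.64796312, -0.07538498]), 'gripper_width': 14.97180995046465}
```

View pics/w5.png

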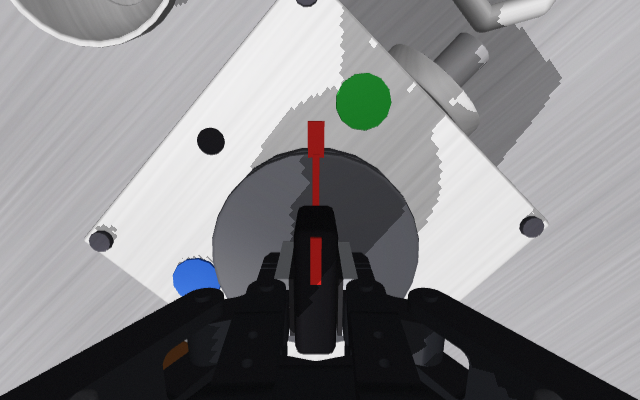

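Turn ≈ −0.82, still aligned in the grip (pointer at column 316). Now lowering towards the ring.

>>> send_rows([
  [0, 0, 0.001],
  [0, 0, 0.002],
  [0, 0, 0.003],
  [0, 0, 0.003],
], yaw=[0, 0, 0, 0], fingers=[255, 255, 255, 255])

```text
clock: 7.15
position: [597.9, -51.6, 126.8]
ee_rot: [0.933, -0.359, -0.0, 0.001]
contact_force: [2.6, 0.4, -7.1]
gripper_width: 15.3
```

>>> send_rows([
  [0, 0, 0.0005],
  [0, 0, 0.001],
  [0, 0, 0.001],
], yaw=[0, 0, 0], fingers=[255, 255, 255])

```text
clock: 7.45
position: [597.9, -51.5, 126.4]
ee_rot: [0.933, -0.359, 0.0, 0.001]
contact_force: [-0.2, 1.6, -2.8]
gripper_width: 14.7
```

Ring contact at z ≈ 126.4 (pull ≈ 9.9 mm), with a stiffness of about 7 N/mm. Now I search in 2° steps with a light press.

>>> send_rows([
  [0, 0, 0.0006],
  [0, 0, 0.0006],
], yaw=[2, 2], fingers=[255, 255])

```text
clock: 7.65
position: [597.9, -51.6, 126.4]
ee_rot: [0.927, -0.375, 0.0, 0.001]
contact_force: [0.2, 2.4, -1.8]
gripper_width: 15.2
```

>>> send_rows([
  [0, 0, 0.0006],
  [0, 0, 0.0006],
], yaw=[2, 2], fingers=[255, 255])

```text
clock: 7.85
position: [597.9, -51.6, 126.3]
ee_rot: [0.921, -0.39, 0.0, 0.001]
contact_force: [-1.4, 1.3, -2.0]
gripper_width: 15.1
```

>>> send_rows([
  [0, 0, 0.0006],
  [0, 0, 0.0006],
], yaw=[2, 2], fingers=[255, 255])

```text
clock: 8.05
position: [597.8, -51.6, 126.3]
ee_rot: [0.914, -0.406, 0.001, 0.001]
contact_force: [-1.2, 2.3, -0.0]
gripper_width: 15.1
```

>>> send_rows([
  [0, 0, 0.0005],
  [0, 0, 0.0005],
], yaw=[2, 2], fingers=[255, 255])

```text
clock: 8.25
position: [597.8, -51.6, 126.3]
ee_rot: [0.907, -0.421, 0.001, 0.001]
contact_force: [-1.7, 1.6, 0.4]
gripper_width: 14.9
```

>>> send_rows([
  [0, 0, 0.0004],
  [0, 0, 0.0004],
], yaw=[2, 2], fingers=[255, 255])

```text
clock: 8.45
position: [597.8, -51.6, 126.3]
ee_rot: [0.9, -0.436, 0.001, 0.001]
contact_force: [0.1, 1.9, -0.1]
gripper_width: 14.6
```

>>> send_rows([
  [0, 0, 0.0005],
  [0, 0, 0.0005],
], yaw=[2, 2], fingers=[255, 255])

```text
clock: 8.65
position: [597.7, -51.7, 126.2]
ee_rot: [0.892, -0.451, 0.001, 0.001]
contact_force: [-2.2, 1.8, 1.6]
gripper_width: 14.5
```

>>> send_rows([
  [0, 0, 0.0005],
  [0, 0, 0.0005],
], yaw=[2, 2], fingers=[255, 255])

```text
clock: 8.85
position: [597.6, -51.7, 126.1]
ee_rot: [0.885, -0.466, 0.001, 0.001]
contact_force: [-2.7, 1.1, 2.4]
gripper_width: 15.2
```

>>> send_rows([
  [0, 0, 0.0003],
  [0, 0, 0.0003],
], yaw=[2, 2], fingers=[255, 255])

```text
clock: 9.05
position: [597.6, -51.7, 125.9]
ee_rot: [0.877, -0.481, 0.001, 0.001]
contact_force: [-2.3, 2.2, 1.4]
gripper_width: 14.5
```

>>> send_rows([
  [0, 0, 0.0004],
  [0, 0, 0.0004],
], yaw=[2, 2], fingers=[255, 255])

```text
clock: 9.25
position: [597.5, -51.8, 124.7]
ee_rot: [0.868, -0.496, 0.001, 0.001]
contact_force: [0.8, 0.3, -5.0]
gripper_width: 15.3
```

It dropped: z 124.7 and the spring load is back on the wrist, at turn ≈ −1.126. Following it down.

>>> send_rows([
  [0, 0, 0.0007],
  [0, 0, 0.0015],
  [0, 0, 0.0015],
], yaw=[0, 0, 0], fingers=[255, 255, 255])

```text
clock: 9.55
position: [597.5, -51.9, 122.6]
ee_rot: [0.868, -0.496, 0.001, 0.001]
contact_force: [0.1, -0.1, -5.0]
gripper_width: 15.1
```

>>> send_rows([
  [0, 0, 0.001],
  [0, 0, 0.002],
  [0, 0, 0.003],
  [0, 0, 0.004],
  [0, 0, 0.004],
], yaw=[0, 0, 0, 0, 0], fingers=[255, 255, 255, 255, 255])

```text
clock: 10.05
position: [597.5, -51.9, 118.5]
ee_rot: [0.868, -0.496, 0.001, 0.001]
contact_force: [-0.2, 0.7, -2.1]
gripper_width: 15.4
```

>>> send_rows([
  [0, 0, 0.0008],
  [0, 0, 0.0015],
  [0, 0, 0.0015],
], yaw=[0, 0, 0], fingers=[255, 255, 255])

```text
clock: 10.35
position: [597.5, -51.9, 117.0]
ee_rot: [0.868, -0.496, 0.001, 0.001]
contact_force: [-0.7, 1.6, -0.9]
gripper_width: 15.3
```

>>> send_rows([
  [0, 0, 0.0006],
  [0, 0, 0.0006],
  [0, 0, 0.0006],
], yaw=[0, 0, 0], fingers=[255, 255, 255])

```text
clock: 10.65
position: [597.5, -51.9, 116.5]
ee_rot: [0.868, -0.496, 0.001, 0.001]
contact_force: [-2.2, 2.0, 0.1]
gripper_width: 14.6
```

At the original home height. Releasing.

>>> send_rows([
  [0, 0, 0],
  [0, 0, 0],
  [0, 0, 0],
  [0, 0, 0],
  [0, 0, 0],
  [0, 0, 0],
  [0, 0, 0],
  [0, 0, 0],
], yaw=[0, 0, 0, 0, 0, 0, 0, 0], fingers=[200, 160, 120, 80, 40, 0, 0, 0])

```text
clock: 11.45
position: [597.5, -52.0, 116.5]
ee_rot: [0.868, -0.496, 0.001, 0.001]
contact_force: [-0.3, 0.9, -0.4]
gripper_width: 85.5
```

```bash
python3 - <<'E'
from bench import *
import cv2,numpy as np
s=read_state();print({k:s[k] for k in('position','ee_rot','contact_force','wrist_torque','gripper_width')})
cv2.imwrite("pics/w6.png",get_image("wrist"))
im=get_image("side");cv2.imwrite("pics/s6.png",cv2.resize(im[180:300,240:390],None,fx=5,fy=5,interpolation=cv2.INTER_CUBIC))
E
```

```text
{'position': array([597.54188976, -51.95049526, 116.48719221]), 'ee_rot': array([ 8.68066238e-01, -4.96446637e-01,  6.60304040e-04,  1.14377528e-03]), 'contact_force': array([-0.26791164,  0.93893705, -0.37607198]), 'wrist_torque': array([-0.01020967,  0.02535873,  0.03215339]), 'gripper_width': 85.49104723246028}
```

View pics/w6.png

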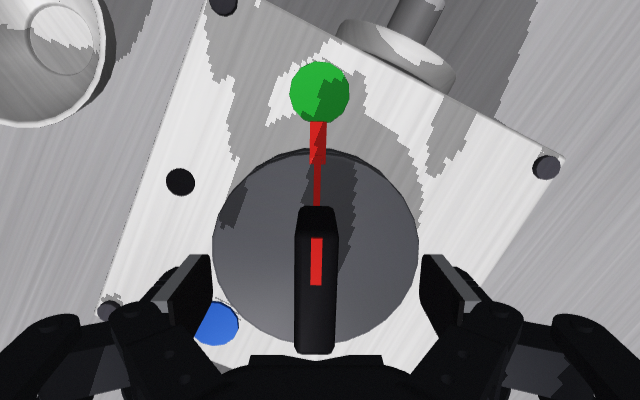

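View pics/s6.png

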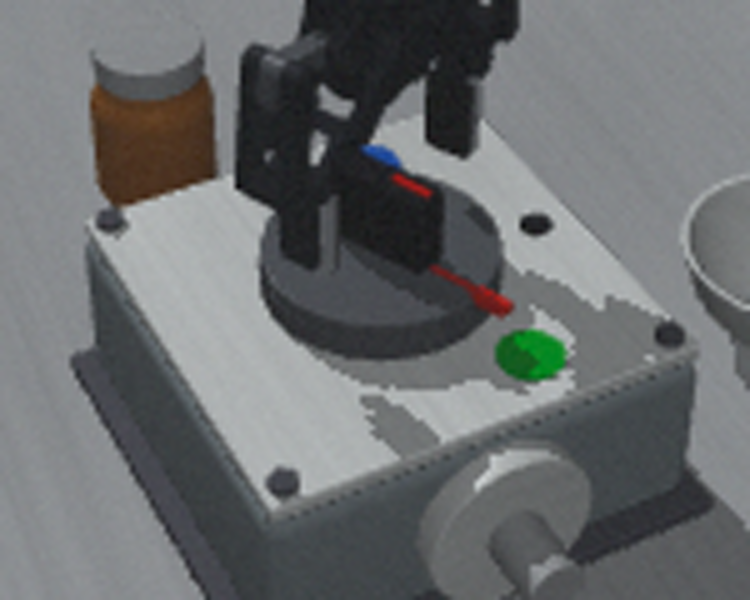

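Knob released and pointing at the green dot. Retreating straight up, then I'll compare with the initial view.

>>> send_rows([
  [0, 0, -0.01],
  [0, 0, -0.03],
  [0, 0, -0.06],
  [0, 0, -0.1],
  [0, 0, -0.14],
  [0, 0, -0.16],
  [0, 0, -0.16],
], yaw=[0, 0, 0, 0, 0, 0, 0], fingers=[0, 0, 0, 0, 0, 0, 0])

```text
clock: 12.25
position: [599.3, -51.6, 281.8]
ee_rot: [0.868, -0.496, 0.005, -0.001]
contact_force: [0.0, -0.5, -0.5]
gripper_width: 85.4
```

```bash
python3 - <<'E'
from bench import *
from h import *
from scipy.spatial.transform import Rotation as Ro
s=read_state();print({k:s[k] for k in('clock','position','ee_rot','contact_force','gripper_width')})
np.savez('w7.npz',p=s['position'],q=s['ee_rot'])
cv2.imwrite("pics/w7.png",get_image("wrist"))
im=get_image("side");cv2.imwrite("pics/side7.png",im)
a=cv2.imread('pics/side0.png')
f=lambda i:cv2.resize(i[190:280,250:350],None,fx=4,fy=4,interpolation=cv2.INTER_CUBIC)
cv2.imwrite("pics/cmp.png",np.hstack([f(a),f(im)]))
d=cv2.absdiff(a,im).max(2);
# project the home/raised skirt top centre
E
```

```text
{'clock': 12.25, 'position': array([599.28362891, -51.60513714, 281.8080244 ]), 'ee_rot': array([ 0.86814368, -0.4962891 ,  0.00466522, -0.0013846 ]), 'contact_force': array([ 0.01656914, -0.48188751, -0.4701119 ]), 'gripper_width': 85.4087887170145}
```

View pics/cmp.png

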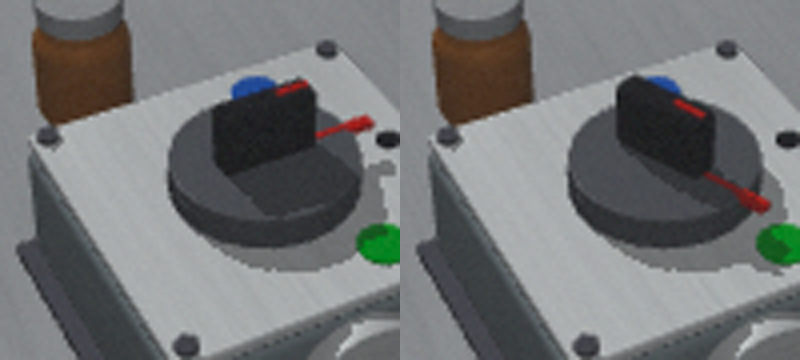

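View pics/w7.png

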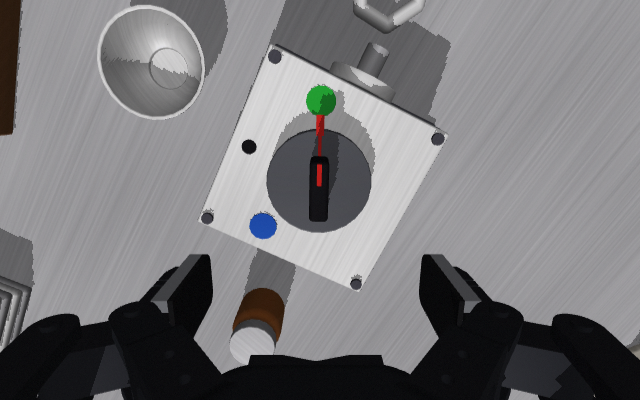

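View pics/side7.png

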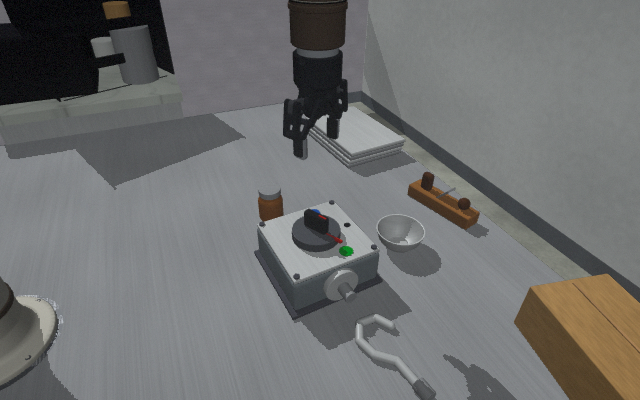

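The skirt outline in the side crop coincides with the home view (left edge 168, bottom 245), the bystanders look unmoved, and the pointer is under the green dot. One sub-pixel check of knob height, plus the pointer-to-dot distance.

```bash
python3 - <<'E'
from h import *
from scipy.spatial.transform import Rotation as Ro
a=cv2.imread('pics/side0.png',0).astype(np.float32);b=cv2.imread('pics/side7.png',0).astype(np.float32)
import itertools
def sh(y0,y1,x0,x1):
    best=min(((np.mean((cv2.warpAffine(b,np.float32([[1,0,0],[0,1,dy]]),(640,400),flags=cv2.INTER_LINEAR)[y0:y1,x0:x1]-a[y0:y1,x0:x1])**2)),dy) for dy in np.arange(-6,6.1,.1))
    return best
print('skirt left',sh(222,254,288,306),'gearbox ref',sh(250,290,258,300))
c=camera_params('side');P=lambda z:cv2.projectPoints(np.float64([[598,-51,z]]),c['rvec'],c['tvec'],c['mtx'],None)[0].ravel()
print('px per 2mm',P(111)-P(109),'10mm',P(119)-P(109))
d=np.load('w7.npz');T=np.eye(4);T[:3,:3]=Ro.from_quat(d['q']).as_matrix();T[:3,3]=d['p']
t=raywrist(T,(320.5,115),109);g=raywrist(T,(321,100),92);cc=np.mean([raywrist(T,p,91) for p in[(275,56),(438,139),(356,284),(207,217)]],0)
print(t,g,cc,np.hypot(*(t-g)[:2]),[np.arctan2(*(v-cc)[1::-1]) for v in(t,g)])
for n in('side',):
  A=cv2.imread('pics/side0.png');B=cv2.imread('pics/side7.png')
  for k,(y0,y1,x0,x1) in dict(jar=(185,222,258,285),bowl=(212,255,374,428),hook=(312,398,352,436)).items():
    print(k,cv2.phaseCorrelate(cv2.cvtColor(A,6)[y0:y1,x0:x1].astype(np.float64),cv2.cvtColor(B,6)[y0:y1,x0:x1].astype(np.float64)))
E
```

```text
skirt left (np.float32(77.770775), np.float64(0.09999999999997833)) gearbox ref (np.float32(6.479762), np.float64(-2.1316282072803006e-14))
px per 2mm [ 0.00611668 -0.76905918] 10mm [ 0.03076472 -3.86809496]
[ 626.17352683 -104.54790883  109.        ] [ 632.32511512 -116.01347734   92.        ] [596.07038183 -50.93024056  91.        ] 13.01158328992968 [np.float64(-1.059211867706608), np.float64(-1.0625552026685685)]
jar ((0.43584472148231157, 0.015205240597971681), 0.9850787255490095)
bowl ((0.0416524312779778, 0.5403381420495563), 0.9935278764128057)
hook ((0.026441868830652027, 0.00964216893108727), 0.925825598982216)
```

```bash
python3 -c "
from bench import *
print(job_done())"
```

```text
the job is handed in; nothing more can be done
None
```

The knob is home in the green dot's slot and the gripper has let go. I handed the job in at about 12.4 s of the 48 s; `job_done()` gives no verdict.

**What I did:** I pinched the bar and pulled it up about 13.6 mm, then turned it clockwise to turn ≈ −0.82. From there I lowered it lightly onto the ring and stepped round 2° at a time. It dropped in at about −1.13. I followed it down to its starting height, opened the fingers and backed straight up.

**Last checks:**
- **Pointer:** its tip is about 13 mm from the green dot's centre (limit 27 mm).
- **Height:** the knob stands within about 0.3 mm of its home height, judged by comparing the side pictures before and after.
- **Forces:** the highest wrist readings at the end of each move were about 8 N. From these I estimate at most about 10 N on the ring (limit 25 N). After release the wrist read about zero.
- **Bystanders:** the jar, bowl and hook show no visible shift. The comparison put the jar and bowl within about 0.5 pixel, roughly 1 mm, and the hook within 0.1 pixel.
- **Disagreements:** the gearbox centre differed by about 2.5 mm in x between the top and wrist cameras, close to the calibration tolerance. The knob read about −1.15 in the last picture but about −1.13 from the tool when it dropped in. I did not resolve either, but both are well inside the limits.

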